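Block the empty place in a carton of pipette-tip boxes

ROBOT

A 6-joint arm with a two-finger parallel gripper is mounted at the origin on a cart in front of the work surface, level with it; the furniture and walls round the work are solid. World frame = base frame: x ahead of the robot, y to its left, z up, the work surface at z = 0. Lengths are in m, angles in degrees, forces in N, time in s.
With the tool pointing down it reaches from about 0.4 to 0.825 m from the base axis. Payload 7 kg.
Tool frame: the origin (TCP) lies on the centre line of the jaws, within the pads' length; the fingertips stand 11 mm ahead of it and the grasp point (between the pads) lies 8 mm behind it; z points along the fingers, y is the line along which they close (so a half turn about z gives the same grasp; the last joint's range is limited). The gripper opens to 88 mm and grips with 3 to 60 N. Pads are 19 mm wide; open, the fingers measure 130 mm over their backs; the gripper's body (78 mm by 193 mm) begins 47 mm behind the grasp point.
Start: joints at [-52.649, 20.546, 0.682, 0, -70.136, -16.507], TCP at [0.24, -0.631, 0.238] pointing down, gripper open.
Joint ranges: [-176.03, 176.03], [-82.01, 121.73], [-58.28, 71.71], [-173.87, 95.51], [-174.79, -0.11], [-173.66, 173.66]. Speed limits (degrees/s): [136.94, 136.94, 172.46, 180, 180, 180].

INTERFACE

Orientations are given as [roll, pitch, yaw] about the fixed x, y, z axes, in that order (R = Rz(yaw) Ry(pitch) Rx(roll)).
In Python, from plant import r, capture, camera_model, job gives the robot as it stands.
- The arm moves only by the tool drive_tool, never from a script. Its argument "increments" is a list that holds one entry, the list of rows, each a list of 5 numbers: the gripper's target within -1 to 1 (fully open at 1, half-way at 0, shut at -1), then the shift along the tool's x, y, z scaled (see below), then the turn about the tool's z scaled (see below). In form: [[[gripper, tx, ty, tz, roll], ...]]. A call has 1 to 5 rows; each row is the pose to reach, as a shift and turn from the pose commanded when the call began, along the tool's axes at that moment, turning the shorter way round; what a row does not reach only later rows make up. The controller multiplies each number of a shift by 120 mm and each number of a turn by 360 degrees. A row lasts 1/8 s, in which the tool goes at most 62.5 mm and 10.7 degrees, less where a joint would pass 70% of its speed; a pose out of reach is approached as far as the arm can. A call with a number of a shift or a turn outside -1 to 1 is refused whole. A call with a gripper value outside its range is refused whole. The fingers move at their own pace and stop on an object; "squeeze" is the grip in N (left out, the last holds). Time passes only in rows, so rows that repeat a pose let the fingers close. It gives the time, the measured TCP pose, the force, the opening and the grip force at its end, in the units of the state.
- r.get_state(): the state, without advancing time (a new reading comes with each control period).
- capture(name): name is "scene" or "top" or "wrist"; returns the picture (384x512x3 uint8, red, green, blue); there is no depth.
- camera_model(name): a dict with "camera_matrix" (3x3 intrinsics, pixels), "k1" (the pictures are not rectified: a ray, as slopes to the right and down, at radius r is drawn at 1 + k1 r^2 times it, then the intrinsics apply), "rvec" (rotation vector, rad) and "tvec" (3), from world to camera coordinates, as OpenCV has them. Camera axes: x right, y down, z forward; pixel columns grow to the right and rows downward; lengths in m; the calibration is good to about 2 mm. A picture is of the moment at which its call begins: read the wrist's pose just before it. camera_model takes no time and is no camera call; for the wrist camera it gives the pose at the moment of the call.
- job.close_job(): hands the job in; it is judged then, once.
The state is a dict: "time_s": time; "joints": joint angles; "qd": joint speeds; "joint_torque": joint torques, N m; "tcp_pos": TCP position; "eef_rot": TCP orientation; "contact_force": force on the tool from outside, world axes, zero at the start; "moment": the same for the moment, N m; "gripper_width": finger opening in m; "gripper_force": force on a finger pad.
Only numpy, scipy, OpenCV 4.12 (cv2) and the standard library are available. Lean on these libraries where they do the work, as an engineer would, in place of code of your own. Each camera call takes 0.05 s, during which the arm holds its last target. There are 200 camera calls.

TASK

The low cardboard carton holds two blue pipette-tip boxes and has one place left empty, so its contents would slide about in transit. Of the three pink foam packing blocks on the worktop, take the middle-sized one, which just fills the empty place (the narrow one would leave a wide gap, the widest does not go in), and put it into that place, square with the carton and flat on its floor. Leave the two tip boxes standing in their places, and let go of the block.

Things in the scene. Friction and masses are not known exactly. Their poses are not given: they have to be found in the camera images.
- foam_fit_grip (a point): Grip point of the middle-sized foam block: pink rigid body 112 (its x) x 82 (y) x 50 mm, rounded underneath, 0.12 kg, with an upright grip fin on top, 64 mm long (x), 22 mm thick (y), its top 110 mm above the underside. The point is in the fin, 92 mm above the underside; pinch along y. Two wrong blocks, alike in colour, height and fin, are 112 x 40 and 112 x 114 mm; the three change places.
- gap_floor (a point): Centre of the carton's empty place, on its floor (4 mm above the worktop; a flat sheet of brown paper lies there). x: across the carton, 128 mm from wall to wall; y: along it, at least 95 mm free; z up. The block's x goes along this x, either way round. Carton: fixed brown cardboard, 138 x 295 mm, walls 50 mm high, three places 95 mm apart along y, any of which may be empty.
- tips_a_center (a point): Centre of one pipette-tip box (blue base, clear lid, shut), 91 x 122 x 62 mm (its x, y, z), standing loose in a place of the carton with its top 66 mm above the worktop. This point is 31 mm above its underside.
- tips_b_center (a point): Centre of the other pipette-tip box, the same in every way.
There are look-alikes about, which are no part of the job. Leave any purple or red look-alike of the part that bears foam_fit_grip alone.

How it is judged (in metres and radians):
At the end, for the whole second after the job is handed in: The middle-sized block stands in the empty place: within 16 mm of its centre along and across the carton, down on the floor (within 6 mm), upright and square with the carton (within about 6 and 11 degrees), at rest; each tip box is within 20 mm of where it stood, and upright (x of foam_fit_grip in the frame of gap_floor between -0.016 and 0.016 m and y of foam_fit_grip in the frame of gap_floor between -0.016 and 0.016 m and z of foam_fit_grip in the frame of gap_floor below 0.098 m and angle between each of foam_fit_grip, tips_a_center, tips_b_center's own z axis and vertical below 0.1 rad and angle between the x axis of foam_fit_grip and the x axis of gap_floor, either way round below 0.2 rad and linear speed of foam_fit below 0.02 m/s and distance of each of tips_a_center, tips_b_center from where it was at the start of the episode below 0.02 m); the robot touches nothing.
It also fails if it takes over 35 s, if anything falls off the work surface, if the arm or the gripper's body presses on something with over 40 N, if the wrist force passes 120 N, or if a joint passes its speed limit or range.

## Working session

There is one attempt and no reset: what is moved stays moved. The work goes in short steps, Python scripts to look and compute and a tool call to move; the robot and the scene stay as the last step left them, time stands still between calls to the robot, and variables do not carry over. Pictures are saved under pics/ and viewed, at most 10 in all, crops included, and the job is handed in when it is done.

Besides the shell and the picture viewer there is one more tool, called after "Call:" by a JSON object that holds its "api" and its "payload", one argument or row to a line. drive_tool: Moves the arm, as the interface text tells. Its arguments: {"type":"object","properties":{"increments":{"type":"array"},"squeeze":{"type":"number"}},"required":["increments"]}

```bash
mkdir -p pics
cat > h.py <<'E'
import numpy as np, cv2
from plant import r, capture, camera_model, job
def save(name,f):
    m=camera_model(name); im=capture(name); cv2.imwrite('pics/'+f,im[:,:,::-1]); return im,m
def ray(m,px):
    K=np.array(m['camera_matrix']);k=m['k1']
    d=np.array([k,0,0,0,0],float)
    # exact fixed-point inverse of the radial model
    p=cv2.undistortPointsIter(np.array(px,float).reshape(-1,1,2),K,d,None,None,(3,50,1e-10)).reshape(-1,2)
    R=cv2.Rodrigues(np.array(m['rvec'],float))[0];t=np.array(m['tvec'],float).ravel()
    return -R.T@t, np.c_[p,np.ones(len(p))]@R
def atz(m,px,z):
    c,d=ray(m,px); z=np.broadcast_to(z,len(d)); return c+d*((z-c[2])/d[:,2])[:,None]
def proj(m,P):
    return cv2.projectPoints(np.array(P,float),np.array(m['rvec'],float),np.array(m['tvec'],float),np.array(m['camera_matrix']),np.array([m['k1'],0,0,0,0],float))[0].reshape(-1,2)
E
python3 - <<'E'
from h import *
a,m=save('top','top0.png'); b,n=save('scene','scene0.png')
for q in (m,n): print(ray(q,[[256,192]]),q['k1'])
print(r.get_state())
E
```

```text
(array([ 0.35687595, -0.17250126,  1.61278011]), array([[ 0.09774644, -0.00463111, -0.99539788]])) -0.08365644676684303
(array([-0.37893489,  0.59280101,  0.85174904]), array([[ 0.65294018, -0.5263643 , -0.54466769]])) 0.02256668314594979
{'time_s': 0.1, 'joints': array([-5.26479777e+01,  2.05879777e+01,  6.38710055e-01, -1.68179432e-02,
       -7.01353567e+01, -1.65080190e+01]), 'qd': array([-0.08742983, -0.09040813,  0.14636651,  0.04296759,  0.04069616,
       -0.01439107]), 'joint_torque': array([-1.19376113e-03, -5.84163737e+01,  2.93750149e+01,  7.01544687e+00,
        1.01350847e-02, -7.50927461e-05]), 'tcp_pos': array([ 0.24001653, -0.63043803,  0.23670957]), 'eef_rot': array([ 1.79914371e+02, -8.88901543e-03, -1.59161717e+02]), 'contact_force': array([-0.06762539, -0.39893799, -0.50596484]), 'moment': array([-0.0116533 , -0.02821939, -0.01057812]), 'gripper_force': 0.0, 'gripper_width': 0.08756005582831604}
```

View pics/top0.png

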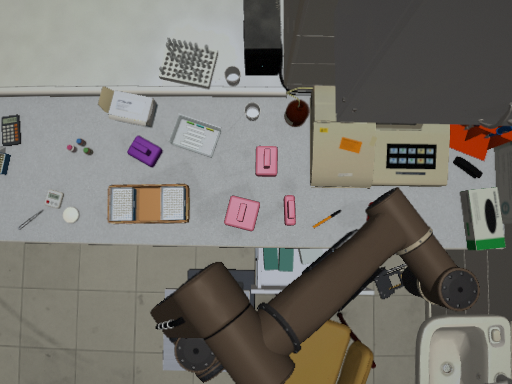

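View pics/scene0.png

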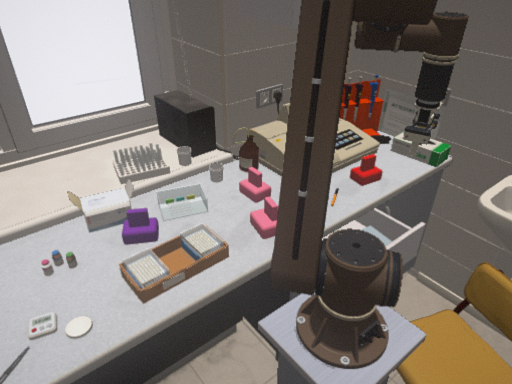

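The top view shows the carton at about (148,204) with its middle place empty. The pink blocks are at (266,161), (242,212) and (289,210), with look-alikes in purple (145,150) and red. I'll measure these next.

Run:
```python
from h import *
im=cv2.imread('pics/top0.png'); m=camera_model('top')
hsv=cv2.cvtColor(im,cv2.COLOR_BGR2HSV)
pk=cv2.inRange(hsv,(160,60,120),(179,200,255))
n,l,s,c=cv2.connectedComponentsWithStats(pk)
for i in range(1,n):
    if s[i,4]<100: continue
    cs=max(cv2.findContours((l==i).astype(np.uint8),0,2)[0],key=len).reshape(-1,2)
    w=atz(m,cs,0.05)[:,:2]; R=cv2.minAreaRect((w*1000).astype(np.float32)); print(c[i],s[i,4],R)
big=lambda x,y,w,h,f,n: cv2.imwrite(n,cv2.resize(im[y:y+h,x:x+w],None,fx=f,fy=f,interpolation=cv2.INTER_CUBIC))
a=cv2.resize(im[175:235,98:198],None,fx=8,fy=8,interpolation=cv2.INTER_CUBIC)[:,:800]
cv2.imwrite('pics/c1.png',a)
# carton corners rough, walls 50mm
print(atz(m,[[108,185],[189,184],[189,223],[108,223]],0.05))
```

```text
[266.0994941  159.79763912] 593 ((630.3890991210938, -217.20303344726562), (105.3884048461914, 78.1671142578125), 0.786679208278656)
[289.83834586 209.7406015 ] 266 ((447.91217041015625, -305.1515197753906), (106.43424224853516, 36.58216857910156), 0.3961047828197479)
[241.61391695 212.70594837] 891 ((433.36663818359375, -128.2854766845703), (111.1949462890625, 109.17791748046875), 76.89468383789062)
[[0.528253   0.37212727 0.05      ]
 [0.53637419 0.06817547 0.05      ]
 [0.39270971 0.0637829  0.05      ]
 [0.38707676 0.36494571 0.05      ]]
```

View pics/c1.png

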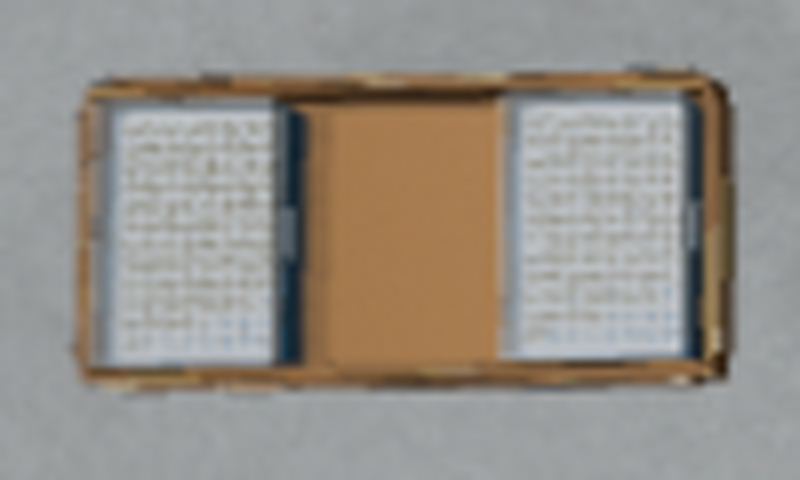

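Call:
{"api": "drive_tool", "payload": {
  "increments": [
    [[1, -0.35, 0.17, -0.1, 0.02], [1, -0.7, 0.35, -0.1, 0.045], [1, -1, 0.5, -0.1, 0.058]]
  ]
}}

```text
time_s: 0.48
tcp_pos: [0.3317, -0.5307, 0.2493]
eef_rot: [180.0, -0.0, 179.7]
contact_force: [0.5, -0.5, -0.0]
gripper_width: 0.0878
gripper_force: 0.0
```

Run:
```python
from h import *
s=r.get_state();print(s['time_s'],s['tcp_pos'],s['eef_rot'],s['joints'])
```

```text
0.475 [ 0.33170789 -0.5307085   0.24928411] [ 1.79972696e+02 -1.05267461e-02  1.79745206e+02] [-4.01558203e+01  1.55762408e+01 -4.86794712e+00 -1.51452477e-02
 -6.95814027e+01 -5.00936889e+01]
```

Call:
{"api": "drive_tool", "payload": {
  "increments": [
    [[1, -0.33, 0.33, 0, 0], [1, -0.66, 0.66, 0, 0], [1, -1, 1, 0, 0]]
  ]
}}

```text
time_s: 0.85
tcp_pos: [0.4519, -0.4106, 0.2493]
eef_rot: [180.0, -0.0, 179.9]
contact_force: [0.1, -0.8, 1.0]
gripper_width: 0.0873
gripper_force: 0.0
```

Call:
{"api": "drive_tool", "payload": {
  "increments": [
    [[1, -0.33, 0.33, 0, 0], [1, -0.66, 0.7, 0, 0], [1, -0.9, 1, 0, 0], [1, -0.9, 1, 0, 0]]
  ]
}}

```text
time_s: 1.35
tcp_pos: [0.5608, -0.2895, 0.2488]
eef_rot: [180.0, -0.0, -179.8]
contact_force: [-0.6, -0.7, -0.6]
gripper_width: 0.0875
gripper_force: 0.0
```

Run:
```python
from h import *
s=r.get_state();print(s['time_s'],s['tcp_pos'],s['eef_rot'])
a,m=save('wrist','w1.png'); print(ray(m,[[256,192]]))
```

```text
1.35 [ 0.56077325 -0.28954063  0.24875942] [ 1.79969776e+02 -4.94860097e-02 -1.79827650e+02]
(array([ 0.48199452, -0.2900867 ,  0.39637582]), array([[ 0.29080018,  0.01695747, -0.95674619]]))
```

View pics/w1.png

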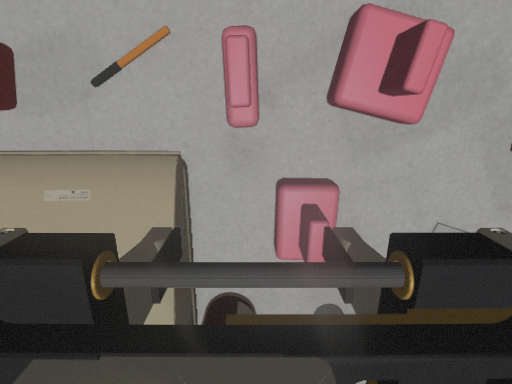

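The wrist view shows the middle block at (306,220), partly hidden by the fingers. The narrow block is at (240,75) and the wide one at (390,65). I'll go directly above the middle block and measure its fin.

Call:
{"api": "drive_tool", "payload": {
  "increments": [
    [[1, -0.3, 0.3, 0, 0], [1, -0.58, 0.6, 0, 0], [1, -0.58, 0.6, 0, 0]]
  ]
}}

```text
time_s: 1.78
tcp_pos: [0.6298, -0.219, 0.2486]
eef_rot: [180.0, -0.1, -179.9]
contact_force: [0.3, -0.0, -0.5]
gripper_width: 0.0879
gripper_force: 0.0
```

Run:
```python
from h import *
s=r.get_state();print(s['time_s'],s['tcp_pos'],s['eef_rot'])
a,m=save('wrist','w2.png')
print(proj(m,[[.63,-.217,.11],[.63,-.217,.0]]))
im=cv2.imread('pics/w2.png')[90:250,180:340]
cv2.imwrite('pics/w2c.png',cv2.resize(im,(640,600)[:1]*1+(600,) if 0 else (600,600),interpolation=cv2.INTER_CUBIC))
```

```text
1.775 [ 0.62977841 -0.21900993  0.24863291] [ 1.79983854e+02 -5.83083643e-02 -1.79947306e+02]
[[253.70351298 184.72564223]
 [253.13951659 164.26031541]]
```

View pics/w2c.png

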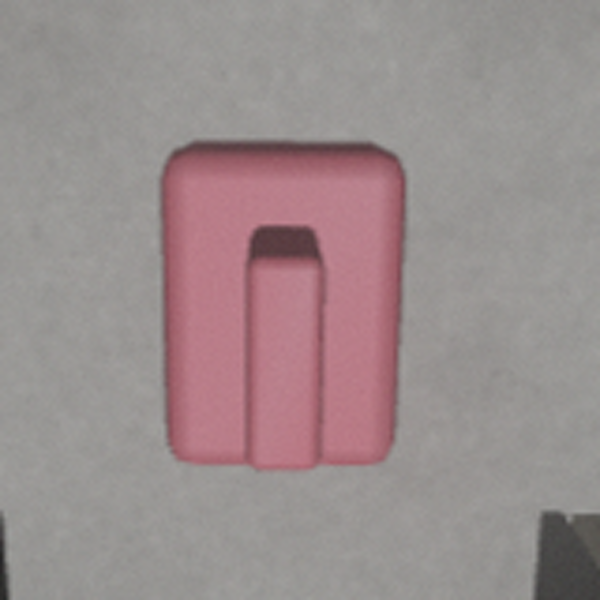

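The crop shows the fin top centred at about full-image (256,186.5), square with the world. That puts the fin at about (0.632, -0.2145), which agrees with the top view. I'll descend and grip.

Call:
{"api": "drive_tool", "payload": {
  "increments": [
    [[1, -0.017, 0.04, 0.35, 0], [1, -0.017, 0.04, 0.7, 0], [1, -0.017, 0.04, 1, 0]]
  ]
}}

```text
time_s: 2.2
tcp_pos: [0.6292, -0.217, 0.1283]
eef_rot: [180.0, -0.0, 179.9]
contact_force: [0.6, 0.0, -0.3]
gripper_width: 0.0877
gripper_force: 0.0
```

Call:
{"api": "drive_tool", "payload": {
  "increments": [
    [[1, 0, 0, 0.2, 0], [1, 0, 0, 0.37, 0], [1, 0, 0, 0.37, 0], [-0.6, 0, 0, 0.37, 0], [-0.6, 0, 0, 0.37, 0]]
  ],
  "squeeze": 15
}}

```text
time_s: 2.82
tcp_pos: [0.6313, -0.2159, 0.0865]
eef_rot: [-180.0, 0.1, 179.9]
contact_force: [0.6, -1.1, -0.2]
gripper_width: 0.073
gripper_force: 0.0
```

Call:
{"api": "drive_tool", "payload": {
  "increments": [
    [[-1, 0, 0, 0, 0], [-1, 0, 0, 0, 0], [-1, 0, 0, 0, 0], [-1, 0, 0, 0, 0]]
  ],
  "squeeze": 15
}}

```text
time_s: 3.32
tcp_pos: [0.6308, -0.2154, 0.0852]
eef_rot: [-180.0, -0.0, 180.0]
contact_force: [-0.5, -0.1, -0.4]
gripper_width: 0.0333
gripper_force: 0.0
```

Call:
{"api": "drive_tool", "payload": {
  "increments": [
    [[-1, 0, 0, 0, 0], [-1, 0, 0, 0, 0], [-1, 0, 0, 0, 0]]
  ],
  "squeeze": 20
}}

```text
time_s: 3.7
tcp_pos: [0.6308, -0.2154, 0.0851]
eef_rot: [180.0, -0.0, 180.0]
contact_force: [0.2, 0.4, -0.5]
gripper_width: 0.0219
gripper_force: 20.0
```

Call:
{"api": "drive_tool", "payload": {
  "increments": [
    [[-1, 0, 0, -0.3, 0], [-1, 0, 0, -0.65, 0], [-1, 0, 0, -1, 0]]
  ]
}}

```text
time_s: 4.08
tcp_pos: [0.6304, -0.2154, 0.206]
eef_rot: [180.0, -0.1, 180.0]
contact_force: [0.8, 0.1, -2.3]
gripper_width: 0.022
gripper_force: 20.0
```

Call:
{"api": "drive_tool", "payload": {
  "increments": [
    [[-1, 0, 0.2, -0.2, 0], [-1, 0.1, 0.55, -0.37, 0], [-1, 0.2, 0.95, -0.37, 0]]
  ]
}}

```text
time_s: 4.45
tcp_pos: [0.6072, -0.1007, 0.2512]
eef_rot: [180.0, 0.2, 179.9]
contact_force: [0.4, 0.5, -1.3]
gripper_width: 0.0219
gripper_force: 20.0
```

Call:
{"api": "drive_tool", "payload": {
  "increments": [
    [[-1, 0.1, 0.4, 0, 0], [-1, 0.2, 0.7, 0, 0], [-1, 0.3, 0.95, 0, 0]]
  ]
}}

```text
time_s: 4.82
tcp_pos: [0.5702, 0.0141, 0.2494]
eef_rot: [180.0, -0.0, -180.0]
contact_force: [-0.3, 0.4, -1.7]
gripper_width: 0.0219
gripper_force: 20.0
```

Call:
{"api": "drive_tool", "payload": {
  "increments": [
    [[-1, 0, 0.4, 0, 0], [-1, 0, 0.7, 0, 0], [-1, 0, 1, 0, 0]]
  ]
}}

```text
time_s: 5.2
tcp_pos: [0.5706, 0.1339, 0.2495]
eef_rot: [180.0, -0.0, 180.0]
contact_force: [1.1, -0.1, -0.9]
gripper_width: 0.0218
gripper_force: 20.0
```

Call:
{"api": "drive_tool", "payload": {
  "increments": [
    [[-1, 0, 0.35, 0, 0], [-1, 0, 0.7, 0, 0], [-1, 0, 0.7, 0, 0], [-1, 0, 0.7, 0, 0]]
  ]
}}

```text
time_s: 5.7
tcp_pos: [0.5707, 0.2165, 0.2492]
eef_rot: [-180.0, -0.0, 180.0]
contact_force: [0.9, -0.1, -0.3]
gripper_width: 0.022
gripper_force: 20.0
```

Run:
```python
from h import *
s=r.get_state();print(s['time_s'],s['tcp_pos'],s['eef_rot'],s['joints'])
a,m=save('wrist','w3.png')
im=cv2.imread('pics/w3.png'); cv2.imwrite('pics/w3b.png',cv2.resize(im,(800,600),interpolation=cv2.INTER_CUBIC))
import pickle; pickle.dump(m,open('m3.pkl','wb'))
```

```text
5.7 [0.57071915 0.2164778  0.24918336] [-1.79971022e+02 -4.32590763e-02  1.79992084e+02] [ 3.90829335e+01  1.41376601e+01 -6.83572622e+00 -5.12342795e-03
 -6.90784615e+01 -1.29089007e+02]
```

View pics/w3b.png

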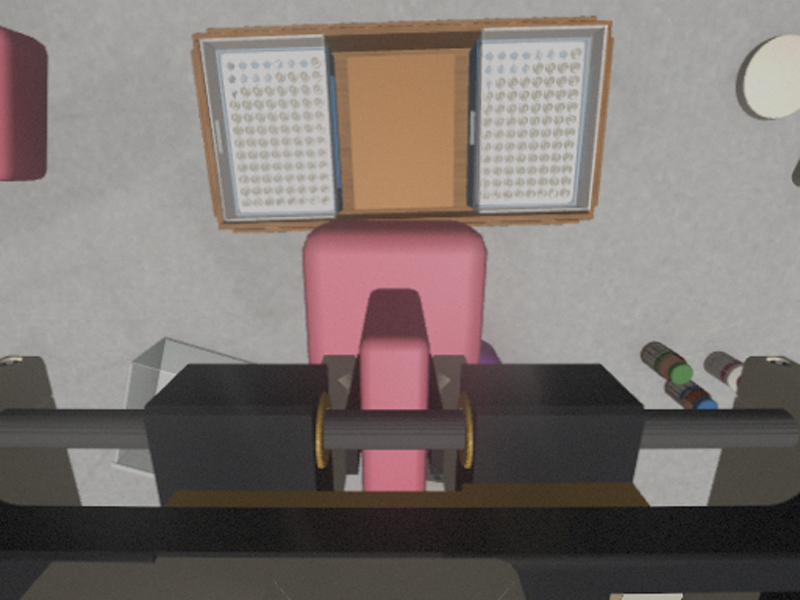

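The carton's rim corners are at (193,37), (613,20), (597,217) and (220,230) in the 800x600 view. The inner lid edges run (325,37)–(336,217) and (481,40)–(473,212), with the brown paper between them.

Run:
```python
from h import *
import pickle; m=pickle.load(open('m3.pkl','rb'))
f=lambda p:(np.array(p,float)+.5)/1.5625-.5
c=atz(m,f([[193,37],[613,20],[597,217],[220,230]]),.05)[:,:2]
print(c, c.mean(0), [np.linalg.norm(c[i]-c[i-1]) for i in range(4)])
print('yaw sides',[np.degrees(np.arctan2(*(b-a)[::-1])) for a,b in ((c[0],c[1]),(c[3],c[2]),(c[0],c[3]),(c[1],c[2]))])
l=atz(m,f([[325,37],[336,217],[481,40],[473,212]]),.066)[:,:2]; print('lids',l)
p=atz(m,f([[349,50],[452,50],[453,208],[355,211]]),.004)[:,:2]; print('paper',p,p.mean(0))
# top cam: outline of carton via clicked crop
mt=camera_model('top'); g=lambda p:(np.array(p,float)+.5)/8-.5+np.array([98,175])
t=atz(mt,g([[85,85],[725,75],[725,378],[82,380]]),.05)[:,:2]; print('top',t,t.mean(0))
lt=atz(mt,g([[277,100],[277,362],[505,97],[503,357]]),.066)[:,:2]; print('toplids',lt)
# held block body top edges, block frame z top = tcp-.035
s=r.get_state()['tcp_pos']; b=atz(m,f([[305,270],[484,270]]),s[2]-.085+.03)[:,:2]; print('blk y',b,s)
```

```text
[[0.40431685 0.07552653]
 [0.393562   0.36892538]
 [0.52927111 0.37544606]
 [0.53951079 0.07945758]] [0.46666519 0.22483889] [np.float64(0.13525107216604534), np.float64(0.29359589204358005), np.float64(0.1358656809273058), np.float64(0.296165549127744)]
yaw sides [np.float64(92.09929986743819), np.float64(91.9813482164723), np.float64(1.6655235573507159), np.float64(2.7508868262596553)]
lids [[0.40875054 0.17046987]
 [0.52776131 0.17342568]
 [0.41046676 0.27477411]
 [0.52406001 0.27520697]]
paper [[0.40244587 0.18065165]
 [0.40239699 0.26292896]
 [0.5266357  0.26847136]
 [0.52926069 0.18230657]] [0.46518481 0.22358963]
top [[0.52756017 0.37137539]
 [0.53656317 0.07119915]
 [0.39699467 0.06689853]
 [0.39051584 0.36582014]] [0.46290846 0.2188233 ]
toplids [[0.5201842  0.27545409]
 [0.40012826 0.27007336]
 [0.52312278 0.1696844 ]
 [0.40431065 0.16612317]]
blk y [[0.53856879 0.17450657]
 [0.53855822 0.25897468]] [0.57084077 0.21602695 0.24936204]
```

Call:
{"api": "drive_tool", "payload": {
  "increments": [
    [[-1, 0.3, 0.06, 0, -0.0055], [-1, 0.6, 0.06, 0, -0.0055], [-1, 0.88, 0.06, 0.2, -0.0055], [-1, 0.88, 0.06, 0.6, -0.0055], [-1, 0.88, 0.06, 0.6, -0.0055]]
  ]
}}

```text
time_s: 6.38
tcp_pos: [0.4636, 0.2215, 0.1754]
eef_rot: [-179.8, -0.3, -178.1]
contact_force: [-0.3, 0.2, -0.8]
gripper_width: 0.022
gripper_force: 20.0
```

Run:
```python
from h import *
s=r.get_state();print(s['time_s'],s['tcp_pos'],s['eef_rot'])
a,m=save('wrist','w4.png')
im=cv2.imread('pics/w4.png')[0:300]; cv2.imwrite('pics/w4b.png',cv2.resize(im,(800,469),interpolation=cv2.INTER_CUBIC))
```

```text
6.375 [0.46364131 0.2215347  0.17541936] [-179.79710284   -0.25372425 -178.125319  ]
```

View pics/w4b.png

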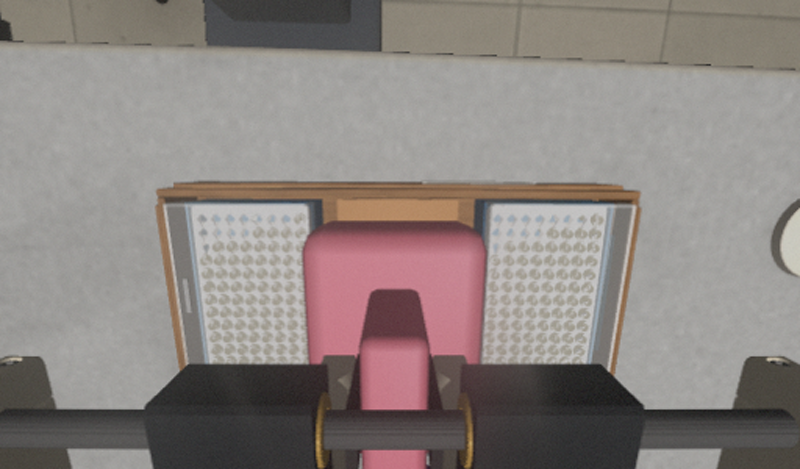

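The held block (304–485 px) is square in the gap. It sits about 2.5 mm left of the carton's middle (399 px), so I'll correct that and lower it.

Call:
{"api": "drive_tool", "payload": {
  "increments": [
    [[-1, -0.012, 0.022, 0, 0], [-1, -0.012, 0.022, 0.15, 0], [-1, -0.012, 0.022, 0.3, 0], [-1, -0.012, 0.022, 0.45, 0], [-1, -0.012, 0.022, 0.55, 0]]
  ]
}}

```text
time_s: 7.05
tcp_pos: [0.4678, 0.2271, 0.1121]
eef_rot: [179.9, 0.1, -178.1]
contact_force: [-0.0, -0.4, -2.1]
gripper_width: 0.022
gripper_force: 20.0
```

Call:
{"api": "drive_tool", "payload": {
  "increments": [
    [[-1, 0, 0, 0.05, 0], [-1, 0, 0, 0.1, 0], [-1, 0, 0, 0.14, 0], [-1, 0, 0, 0.14, 0]]
  ]
}}

```text
time_s: 7.55
tcp_pos: [0.4668, 0.2265, 0.0946]
eef_rot: [-180.0, -0.0, -178.1]
contact_force: [0.9, -0.8, -0.8]
gripper_width: 0.0217
gripper_force: 20.0
```

Call:
{"api": "drive_tool", "payload": {
  "increments": [
    [[-1, 0, -0.015, 0.02, 0], [-1, 0, -0.015, 0.04, 0], [-1, 0, -0.015, 0.05, 0], [-1, 0, -0.015, 0.05, 0]]
  ]
}}

```text
time_s: 8.05
tcp_pos: [0.467, 0.2248, 0.089]
eef_rot: [-180.0, 0.0, -178.0]
contact_force: [0.3, -0.7, 2.2]
gripper_width: 0.0223
gripper_force: 20.0
```

Call:
{"api": "drive_tool", "payload": {
  "increments": [
    [[0.2, 0, 0, 0, 0], [0.2, 0, 0, 0, 0], [0.2, 0, 0, 0, 0], [0.2, 0, 0, 0, 0], [0.2, 0, 0, 0, 0]]
  ]
}}

```text
time_s: 8.68
tcp_pos: [0.4669, 0.2248, 0.0887]
eef_rot: [-180.0, -0.0, -178.1]
contact_force: [0.6, 0.5, -0.2]
gripper_width: 0.0527
gripper_force: 0.0
```

Call:
{"api": "drive_tool", "payload": {
  "increments": [
    [[0.2, 0, 0, -0.15, 0], [0.2, 0, 0, -0.4, 0], [0.2, 0, 0, -0.7, 0], [0.2, 0, 0, -1, 0]]
  ]
}}

```text
time_s: 9.18
tcp_pos: [0.4667, 0.2247, 0.2098]
eef_rot: [-180.0, -0.0, -178.1]
contact_force: [-0.2, 0.3, -0.3]
gripper_width: 0.0525
gripper_force: 0.0
```

Call:
{"api": "drive_tool", "payload": {
  "increments": [
    [[0.2, -0.4, 0, -0.3, 0], [0.2, -0.8, 0, -0.3, 0], [0.2, -0.8, 0, -0.3, 0]]
  ]
}}

```text
time_s: 9.55
tcp_pos: [0.565, 0.2279, 0.2438]
eef_rot: [-180.0, -0.0, -178.2]
contact_force: [-0.8, -0.4, -1.5]
gripper_width: 0.0529
gripper_force: 0.0
```

Run:
```python
from h import *
s=r.get_state();print(s['time_s'],s['tcp_pos'],s['eef_rot'])
a,m=save('wrist','w5.png')
print(proj(m,[[.466,.2245,.114],[.466,.2245,.054]])*1.5625)
im=cv2.imread('pics/w5.png'); cv2.imwrite('pics/w5b.png',cv2.resize(im,(800,600),interpolation=cv2.INTER_CUBIC))
```

```text
9.55 [0.56504268 0.22789846 0.24381019] [-1.79966140e+02 -2.89820624e-02 -1.78160667e+02]
[[393.31754737 130.54643079]
 [393.34209464 137.02150557]]
```

View pics/w5b.png

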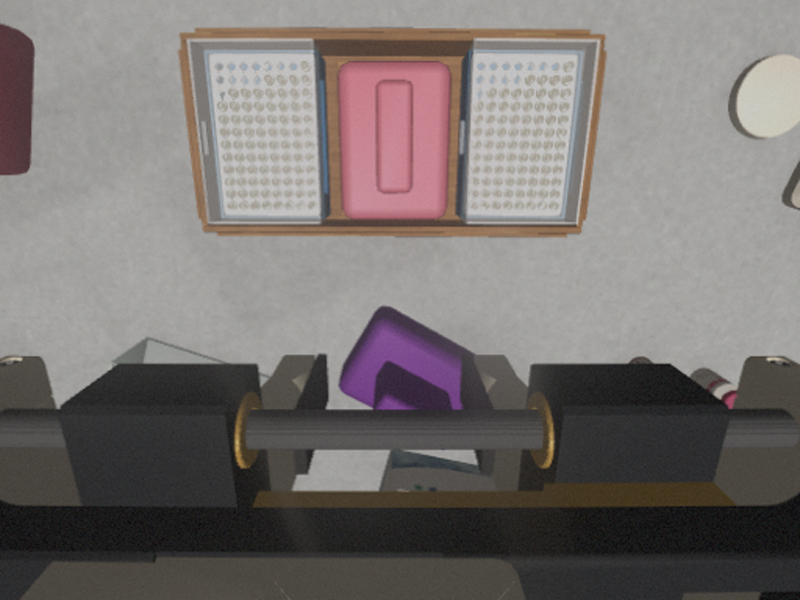

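The block stands square in the middle place, its fin at (394,136) against a predicted (393,131). The tip boxes are where they were, and the gripper touches nothing.

```bash
python3 -c "
from plant import job; print(job.close_job())"
```

```text
the job is handed in; nothing more can be done
None
```

The middle-sized foam block is in the carton's empty middle place, square and let go, both tip boxes look unmoved in the last picture, and the job is handed in at about 9.6 s (no verdict was returned).

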